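# Clamp a fixing wedge for trimming and keep the trigger squeezed

## Task

Lay the longer of the two wooden wedges flat on the bed of the trigger clamp, alongside its two dowels with the thick end up to the end plate, so that the thin tip sticks out over the open end of the bed, and let go of it. Then pump the clamp's trigger against its fixed grip, moving the jaw by the trigger only, until the sprung pad holds the wedge tight against the dowels and is pushed back about 8 mm (anything from 4 to 12 mm; by 14 mm the soft wood is crushed). Finish while still holding the trigger squeezed, and leave the short wedge, the spacer ring and the tin where they are.

Things in the scene. Friction and masses are not known exactly. Their poses are not given: they have to be found in the camera images.
- wedge_long: The longer wooden wedge, 28 wide x 110 long mm, 40 g. Origin: centre of its flat underside. y axis along its length: 18 mm thick at y = -55 mm, 5 mm thick at y = +55 (thin tip), top slopes evenly. The long sides (x = -14, +14) are upright and parallel: grasp across them. Balances at about y = -10. Starts lying flat on the bench, pointing any way.
- thick_end (a point): Centre of the thick end face of the longer wedge (9 mm above its underside, y = -55 mm in its frame).
- wedge_short: The shorter wooden wedge, 28 x 90 x 18 mm, same shape; not to be used, leave it where it is. Origin: centre of its underside.
- clamp: Trigger clamp fixed to the bench, aluminium base 8 mm thick. Frame (mm): origin at bench level midway between the dowels' faces, +x the way the jaw pushes, z up. Bed: flat top z = 8, x -40..16, y -56..45. End plate: face y = -48, x -39..11, z 8..32; the other end (y = 45) is open. Grey ratchet housing x -186..-128, y -17..17, top z = 46; on it a fixed black grip x -152..-140, 22 wide, top z = 92.
- squeeze_point (a point): Clamp frame x = -155, y = 0, z = 70 mm: midway between the outer faces of the fixed grip and of the fully squeezed trigger (30 mm over both), at a height to take them. Squeeze along the clamp's x axis; fingertips fit down to z = 50 mm.
- seat (a point): Middle of the bed top where the pad will press, clamp frame x = -14, y = 0, z = 8 mm. Two steel dowels, 12 dia, z 8..32 mm, stand at y = -33 and +33 mm with wedge-side faces at x = 0: a fingertip fits between them (54 mm clear). A wedge fully home has its x, y axes along the clamp's and its origin at x = -14, y = 7, z = 8 mm; its tip then overhangs the bed by 17 mm.
- trigger (a joint): Trigger hinge, rad: 0 released (springs back), 0.26 squeezed to its stop. At z = 70 mm grip and released trigger measure 42 mm over their outer faces (47 at the top, z = 88), squeezed 30. Needs 3 to 15 N there. Each full squeeze from fully released drives the jaw about 6 mm (6 mm teeth; the first 1 to 7, less once the pad presses); on release the jaw stays (brake 7 N).
- trigger_lever: The black trigger blade, 10 thick x 16 wide (y) x 64 mm, on the -x side of the fixed grip. Released it leans 0.26 rad away from the grip, squeezed it is upright. Origin on its pivot, clamp x = -165, z = 25 mm.
- jaw (a joint): Travel of the moving jaw, m, towards the dowels; it starts at 0 to 0.016. The free pad's face is at clamp x = -76 mm + this value, so it meets a seated wedge (near side x = -28 mm) at 0.048. Only the trigger moves it; it does not come back.
- jaw_bar: The moving jaw: steel toothed bar (10 x 10 mm, 118 long) and grey head 22 x 32 x 36 mm carrying the sprung pad. Do not push it by hand (over 6 N fails). Its origin moves with it and lies at the clamp's origin when joint jaw is 0.
- pad_spring (a joint): How far the sprung pad is pushed back into the jaw head, m: 0 free, 0.020 bottomed. Spring 0.7 N per mm. Wanted at the end 0.004 to 0.012; 0.014 or more crushes the wedge.
- pad_face: Black rubber pad on the jaw, 6 thick x 34 wide (y) x 14 mm high (z 10 to 24 mm), on a 20 mm stem. It presses the wedge at clamp y = 0. Its origin lies at the clamp's origin when joints jaw and pad_spring are 0.
- spacer: Light metal spacer ring, 60 dia x 20 mm, a bystander. Origin: centre of its underside.
- tin: Open tin of screws, 73 dia x 50 mm, a bystander. Origin: centre of its underside.

How it is judged (in metres and radians):
On the way, in this order (a step that is already met when the one before it is completed fails the run):
1. the longer wedge lies flat on the bed, thick end within 12 mm of the end plate, side within 14 mm of the dowels and along them within 0.2 rad, let go, not yet touched by the pad (y of thick_end in the frame of clamp between -0.053 and -0.036 m and z of wedge_long in the frame of clamp between 0.004 and 0.012 m and angle between wedge_long's own z axis and vertical below 0.1 rad and x of wedge_long in the frame of clamp between -0.028 and -0.009 m and angle between the y axis of wedge_long and the y axis of clamp, either way round below 0.2 rad and contact force between each of the fingers, pad_face and wedge_long below 0.2 N and value of joint pad_spring below 0.0015 m), for 0.2 s.
2. the pad presses the wedge (contact force between pad_face and wedge_long above 0.5 N), for 0.1 s.
At the end, for the whole second after the job is handed in: The longer wedge lies flat, thick end within 12 mm of the end plate, tight along the dowels (side within 4 mm, 0.06 rad); the pad presses it with over 1.2 N and is pushed back 3 to 13 mm; the fingers hold the trigger squeezed (over 0.08 rad, over 1 N) and do not touch the wedge (y of thick_end in the frame of clamp between -0.053 and -0.036 m and z of wedge_long in the frame of clamp between 0.004 and 0.012 m and angle between wedge_long's own z axis and vertical below 0.1 rad and x of wedge_long in the frame of clamp between -0.018 and -0.01 m and angle between the y axis of wedge_long and the y axis of clamp, either way round below 0.06 rad and contact force between the fingers and wedge_long below 0.2 N and contact force between pad_face and wedge_long above 1.2 N and contact force between the fingers and trigger_lever above 1 N and value of joint trigger above 0.08 rad and linear speed of wedge_long below 0.02 m/s and value of joint pad_spring between 0.003 and 0.013 m); the arm keeps its last pose, push and grip.
It fails at once if the pad is pushed back 14 mm or more: wedge crushed (value of joint pad_spring above 0.014 m).
It fails at once if the jaw is pushed by the robot instead of the trigger (over 6 N) (contact force between any of the fingers, the arm and jaw_bar above 6 N).
It fails at once if short wedge, spacer or tin moved more than 30 mm (distance of any of wedge_short, spacer, tin from where it was at the start of the episode above 0.03 m).
It also fails if it takes over 64 s, if anything falls off the work surface, if the arm or the gripper's body presses on something with over 40 N, if the wrist force passes 120 N, or if a joint passes its speed limit or range.

## Robot

A 6-joint arm with a two-finger parallel gripper is mounted at the origin on a cart in front of the work surface, level with it; the furniture and walls round the work are solid. World frame = base frame: x ahead of the robot, y to its left, z up, the work surface at z = 0. Lengths are in mm, angles in degrees, forces in N, time in s.
With the tool pointing down it reaches from about 300 to 850 mm from the base axis. Payload 4.2 kg.
Tool frame: the origin (TCP) lies midway between the tips of the shut fingers; the grasp point (between the pads) lies 19 mm behind it; z points along the fingers, y is the line along which they close (so a half turn about z gives the same grasp; the last joint's range is limited). The gripper opens to 91 mm and grips with 3 to 60 N. Pads are 32 mm wide; open, the fingers measure 118 mm over their backs; the gripper's body (76 mm by 178 mm) begins 60 mm behind the grasp point.
Start: joints at [65.374, 18.312, 89.639, -0, 72.044, -1.146], TCP at [229.099, 527.406, 213.976] pointing down, gripper open.
Joint ranges: [-177.97, 177.97], [-48.28, 115.42], [12.27, 149.76], [-77.06, 257.06], [2.81, 150.46], [-146.56, 146.56]. Speed limits (degrees/s): [147.25, 147.25, 180, 180, 180, 180].

## Interface

Orientations are given as [roll, pitch, yaw] about the fixed x, y, z axes, in that order (R = Rz(yaw) Ry(pitch) Rx(roll)).
In Python, from workcell import env gives the robot as it stands.
- The arm moves only by the shell command python3 drive.py 'ROWS' [OPENING] [FORCE]. ROWS is rows parted by semicolons, their numbers by spaces, 1 to 8 of them, each of 6 numbers: dx, dy, dz in mm, then a rotation vector rx, ry, rz in degrees; each row shifts and turns the commanded pose from where the row before left it, along the tool's axes as they then stand; what a row does not reach is not made up. A row lasts 1/10 s, in which the tool goes at most 50 mm and 8.59 degrees, less where a joint would pass 70% of its speed; a pose out of reach is approached as far as the arm can. OPENING is the finger opening in mm, set as the command begins (- or left out keeps the last). The fingers move at their own pace and stop on an object; FORCE is the grip in N (left out, the last holds). Time passes only in rows, so rows that do not move let the fingers close. It prints the time, the measured TCP pose, the force, the opening and the grip force at its end.
- env.state(): the state, without advancing time (a new reading comes with each control period).
- env.grab_frame(name): name is "scene" or "top" or "wrist"; returns the picture (480x640x3 uint8, blue, green, red); there is no depth.
- env.camera_model(name): a dict with "fx", "fy", "cx", "cy" (pixels), "T" (4x4, takes a point from camera to world coordinates). Camera axes: x right, y up, looking along -z (the intrinsics and any distortion apply to the point x, -y, -z); pixel columns grow to the right and rows downward; lengths in mm; the calibration is good to about 2 mm. A picture is of the moment at which its call begins: read the wrist's pose just before it. camera_model takes no time and is no camera call; for the wrist camera it gives the pose at the moment of the call.
- env.job_done(): hands the job in; it is judged then, once.
The state is a dict: "time_s": time; "qpos": joint angles; "qvel": joint speeds; "effort": joint torques, N m; "ee_pos": TCP position; "ee_rot": TCP orientation; "force": force on the tool from outside, world axes, zero at the start; "torque": the same for the moment, N m; "gripper_width": finger opening in mm; "gripper_force": force on a finger pad.
Only numpy, scipy, OpenCV 4.12 (cv2) and the standard library are available. Lean on these libraries where they do the work, as an engineer would, in place of code of your own. Each camera call takes 0.05 s, during which the arm holds its last target. There are 200 camera calls.

## Working session

There is one attempt and no reset: what is moved stays moved. The work goes in short steps, Python scripts to look and compute and a shell command to move; the robot and the scene stay as the last step left them, time stands still between calls to the robot, and variables do not carry over. Pictures are saved under pics/ and viewed, at most 11 in all, crops included, and the job is handed in when it is done.

```bash
ls; mkdir -p pics; cat > h.py <<'E'
import numpy as np,cv2
from workcell import env
from scipy.spatial.transform import Rotation as R
def ray(m,px):
    T=np.array(m["T"]);d=np.array([(px[0]-m["cx"])/m["fx"],-(px[1]-m["cy"])/m["fy"],-1.])
    return T[:3,3],T[:3,:3]@d
def onz(m,px,z):
    o,d=ray(m,px);return o+d*(z-o[2])/d[2]
def tri(*mp):
    A=0;b=0
    for m,p in mp:
        o,d=ray(m,p);d=d/np.linalg.norm(d);P=np.eye(3)-np.outer(d,d);A=A+P;b=b+P@o
    return np.linalg.solve(A,b)
def proj(m,X):
    T=np.array(m["T"]);p=T[:3,:3].T@(np.array(X)-T[:3,3]);return (m["cx"]+m["fx"]*p[0]/-p[2],m["cy"]+m["fy"]*p[1]/p[2])
E
python3 - <<'E'
from h import *
for n in("scene","top","wrist"):
    cv2.imwrite(f"pics/{n}0.png",env.grab_frame(n));m=env.camera_model(n);print(n,{k:(np.round(v,3).tolist()) for k,v in m.items()})
print(env.state())
E
```

```text
drive.py
pics
workcell.py
scene {'fx': 478.944, 'fy': 478.944, 'cx': 318.304, 'cy': 242.352, 'T': [[0.75, 0.298, -0.59, -159.081], [-0.661, 0.311, -0.683, -958.416], [-0.02, 0.902, 0.43, 574.846], [0.0, 0.0, 0.0, 1.0]]}
top {'fx': 623.989, 'fy': 623.989, 'cx': 317.797, 'cy': 230.744, 'T': [[0.002, 0.986, -0.169, 312.303], [-1.0, 0.003, 0.005, -164.669], [0.006, 0.169, 0.986, 1373.032], [0.0, 0.0, 0.0, 1.0]]}
wrist {'fx': 420.587, 'fy': 420.587, 'cx': 321.126, 'cy': 237.182, 'T': [[0.398, -0.878, -0.264, 153.701], [0.917, 0.381, 0.116, 559.22], [-0.001, -0.289, 0.957, 384.341], [0.0, 0.0, 0.0, 1.0]]}
{'time_s': 0.15, 'qpos': array([ 6.53751071e+01,  1.83443476e+01,  8.96882166e+01,  3.02479592e-04,
        7.20426178e+01, -1.14674335e+00]), 'qvel': array([ 0.02033207, -0.10138254, -0.11830281, -0.18593634,  0.03899289,
       -0.02440117]), 'effort': array([-5.27585798e-04, -4.12775266e+01, -2.32152593e+01,  7.25716352e-02,
        4.33322077e-02, -9.70458086e-05]), 'ee_pos': array([228.9377137 , 527.07334071, 213.31662774]), 'ee_rot': array([-1.79924839e+02, -1.79218971e-03,  1.56521756e+02]), 'force': array([ 0.12027157, -0.43951274,  0.52594312]), 'torque': array([ 0.01771911, -0.03083806, -0.00671443]), 'gripper_force': 0.0, 'gripper_width': 91.15928259751155}
```

View pics/top0.png

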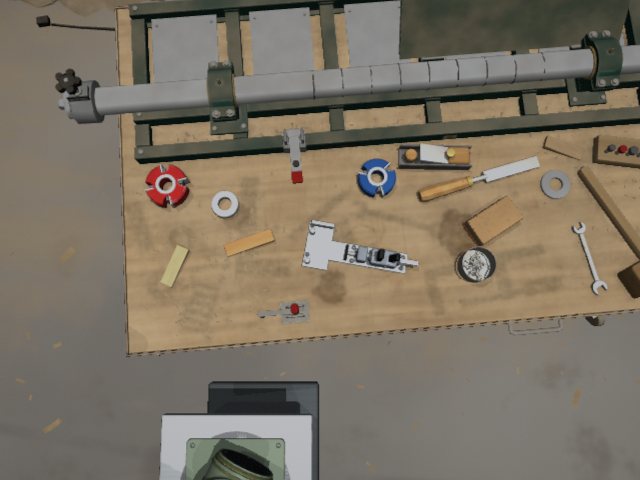

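View pics/scene0.png

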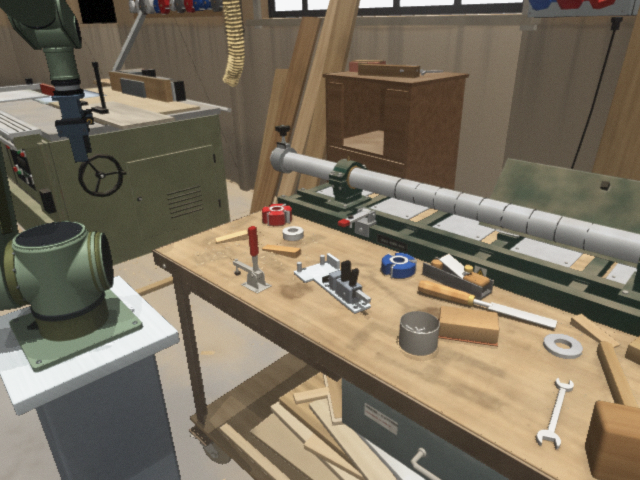

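The top view shows the clamp bed around (320,245) with its handle to the right (410,262), an orange wedge at (250,243), a yellow wedge at (174,266), the spacer at (225,204) and the tin at (476,265). I'll enlarge the crop.

```bash
python3 - <<'E'
import cv2
a=cv2.imread("pics/top0.png")[200:300,150:430]
b=cv2.resize(a[:, :140],None,fx=5.7,fy=5.7,interpolation=cv2.INTER_CUBIC)
cv2.imwrite("pics/tc.png",b[:600])
s=cv2.imread("pics/wrist0.png");cv2.imwrite("pics/w0.png",s)
E
```

```text
(no output)
```

View pics/wrist0.png

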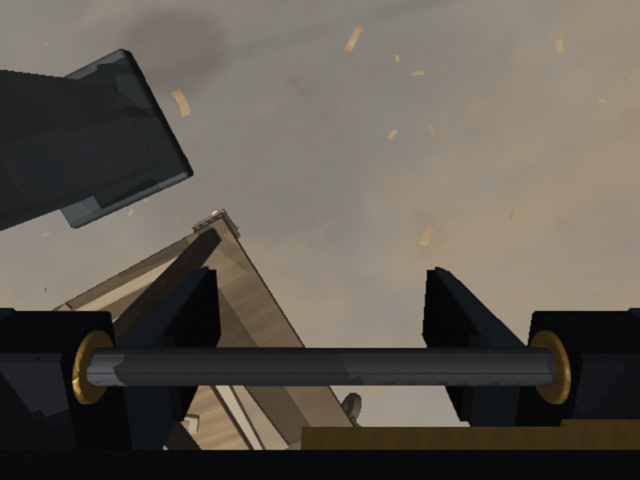

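View pics/tc.png

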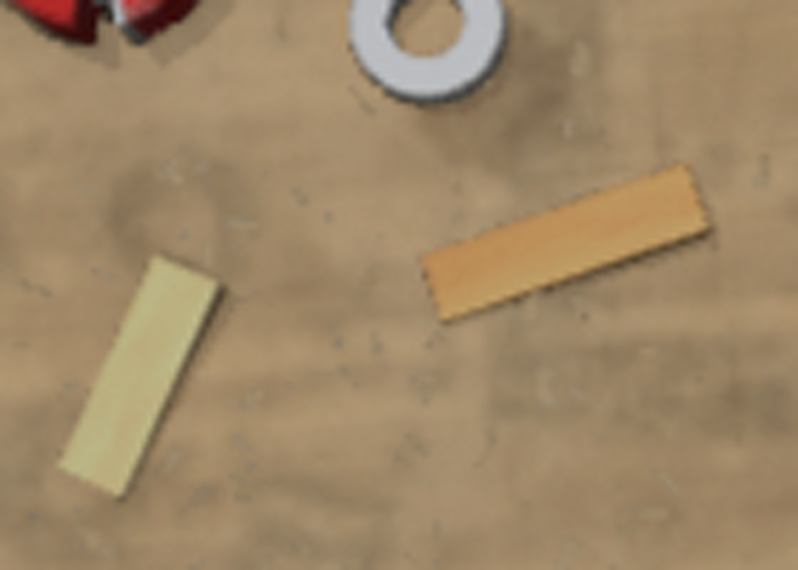

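The longer wedge is the orange one (about 280 crop px against 245), and its thick end seems to be on the right, nearer the clamp. The wrist view shows only the floor and the bench corner, so I'll compute rough positions.

```bash
python3 - <<'E'
from h import *
m=env.camera_model("top")
f=lambda u,v:(150+u/5.7,200+v/5.7)
for n,p,z in[("tipA",f(421,258),5),("tipB",f(444,322),5),("thkA",f(711,230),18),("thkB",f(686,164),18),("bedTL",(312,220),8),("bedBL",(303,264),8),("bedBR",(325,269),8),("tip trigger",(418,264),8),("spacer",(225,204),20),("tin",(476,265),50),
 ("red toggle",(294,310),60)]:print(n,onz(m,p,z).round(1))
q=[(151+60/5.7,200+465/5.7)]
a,b,c,d=[onz(m,f(*p),10) for p in((60,465),(158,257),(222,283),(123,498))];print("short",np.linalg.norm(a-b),(a+c)/2)
E
```

```text
tipA [513.   35.6   5. ]
tipB [488.   26.1   5. ]
thkA [522.3 -77.6  18. ]
thkB [548.1 -67.6  18. ]
bedTL [ 569.9 -159.2    8. ]
bedBL [ 471.4 -139.8    8. ]
bedBR [ 460.5 -188.2    8. ]
tip trigger [ 472.1 -392.9    8. ]
spacer [603.1  33.5  20. ]
tin [ 465.4 -509.8   50. ]
red toggle [ 368.7 -122.6   60. ]
short 87.563433917041 [467.01402707 141.1360931   10.        ]
```

The wedge measures 110 mm long and the clamp bed 100 mm, which both check. I'll move the wrist camera over them.

```bash
python3 drive.py '-36 -27 -2 0 0 0;-36 -27 -2 0 0 0;-36 -27 -2 0 0 0;-36 -27 -2 0 0 0;-36 -27 -2 0 0 0;-36 -27 -2 0 0 0;-36 -27 -2 0 0 0;-36 -27 -2 0 0 0'
python3 drive.py '-36 -27 -2 0 0 0;-36 -27 -2 0 0 0;-36 -27 -2 0 0 0;-36 -27 -2 0 0 0;-36 -27 -2 0 0 0;-36 -27 -2 0 0 0;-36 -27 -2 0 0 0;0 0 0 0 0 0'
cat > snap.py <<'E'
import sys,json
from h import *
m=env.camera_model("wrist");cv2.imwrite(f"pics/{sys.argv[1]}.png",env.grab_frame("wrist"))
json.dump({k:(v.tolist() if hasattr(v,'tolist') else v) for k,v in m.items()},open(f"pics/{sys.argv[1]}.json","w"));s=env.state();print(s["ee_pos"],s["ee_rot"],s["time_s"])
E
python3 snap.py w1
```

```text
time_s: 0.95
ee_pos: [407.6, 212.8, 230.0]
ee_rot: [180.0, 0.0, 156.5]
force: [0.6, 0.4, 0.4]
gripper_width: 91.2
gripper_force: 0.0
time_s: 1.75
ee_pos: [565.2, -63.7, 243.2]
ee_rot: [-179.9, 0.1, 156.2]
force: [-0.7, 1.1, -0.2]
gripper_width: 91.3
gripper_force: 0.0
[563.67262238 -61.27882063 243.10398988] [-1.79987627e+02 -5.58014530e-02  1.56307817e+02] 1.8
```

View pics/w1.png

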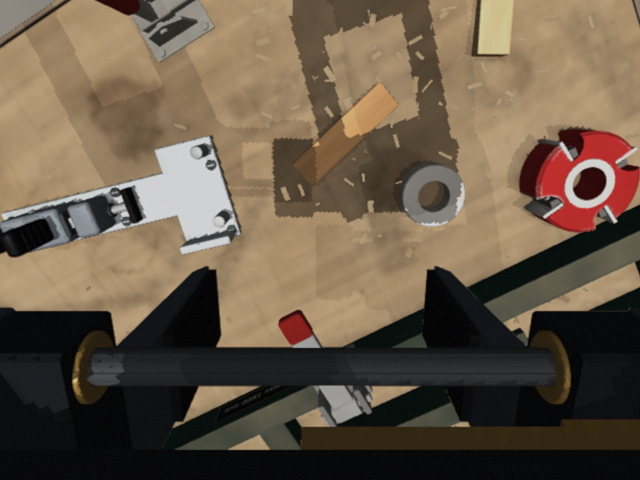

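The view shows the clamp at left: bed corners (157,150), (210,136), (240,232), (181,253), dowels at (199,151) and (222,218), end plate at the lower edge. The wedge runs from (382,90) to (307,172), under the arm's shadow. I'll take a second view about 120 mm further over.

```bash
python3 drive.py '0 -40 10 0 0 0;0 -40 10 0 0 0;0 -40 10 0 0 0;0 0 0 0 0 0;0 0 0 0 0 0'
python3 snap.py w2; python3 - <<'E'
import cv2,numpy as np
a=cv2.imread("pics/w1.png");b=cv2.imread("pics/w2.png")
c1=cv2.resize(a[70:270,0:400],(800,400),interpolation=cv2.INTER_CUBIC)
cv2.imwrite("pics/c1.png",c1);cv2.imwrite("pics/c2.png",b)
E
```

```text
time_s: 2.3
ee_pos: [514.6, -168.5, 213.8]
ee_rot: [179.9, -0.1, 156.5]
force: [0.3, 0.6, 0.3]
gripper_width: 91.2
gripper_force: 0.0
[ 515.24405625 -168.07818302  214.13819231] [ 1.79942084e+02 -2.78883542e-03  1.56544721e+02] 2.35
```

View pics/w2.png

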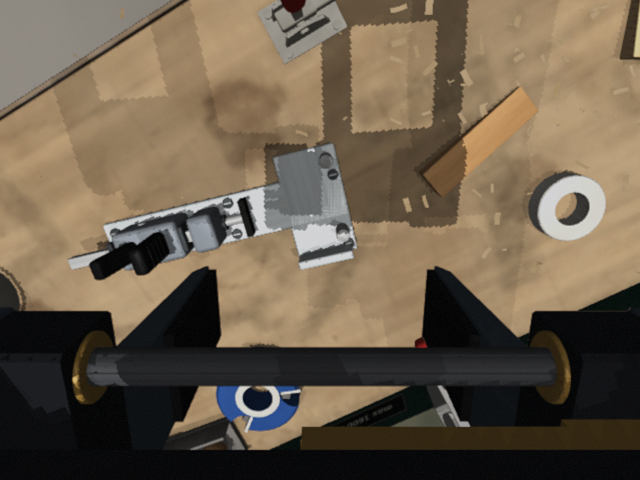

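View pics/c1.png

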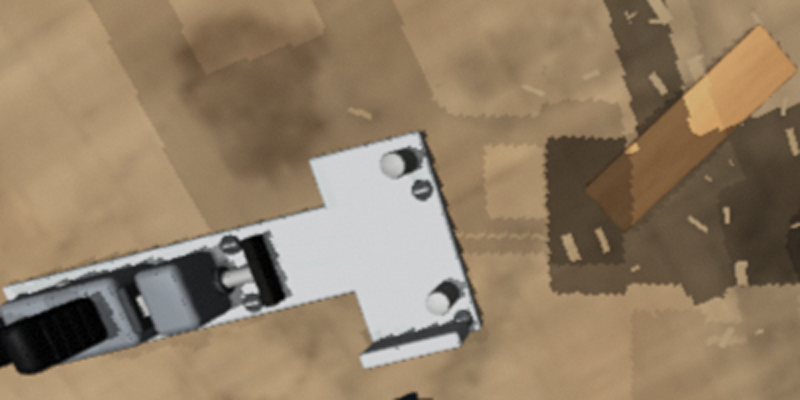

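The second view shows the bed corners near (276,158), (335,143), (355,260), (300,269) and the wedge from (530,95) to (429,187). I'll enlarge it for exact pixels.

```bash
python3 - <<'E'
import cv2
b=cv2.imread("pics/w2.png")
cv2.imwrite("pics/c2.png",cv2.resize(b[76:276,260:560],None,fx=2.6,fy=2.6,interpolation=cv2.INTER_CUBIC))
E
```

```text
(no output)
```

View pics/c2.png

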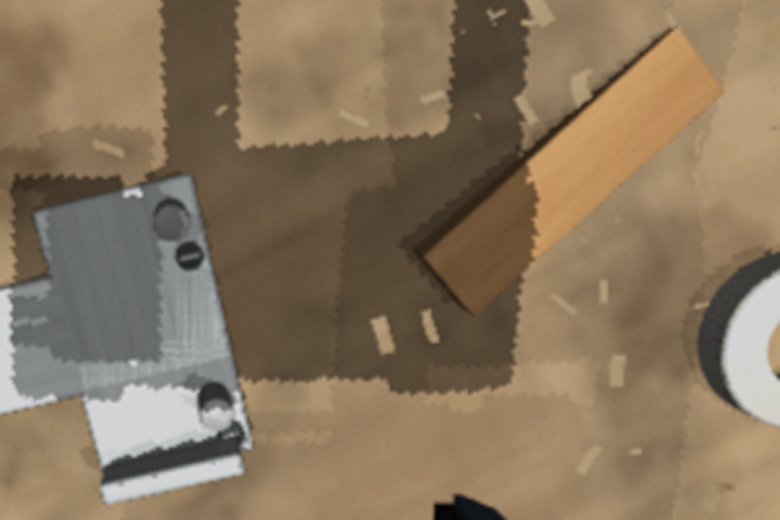

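```bash
cat > fit.py <<'E'
from h import *
import json
from scipy.optimize import least_squares
m1=json.load(open("pics/w1.json"));m2=json.load(open("pics/w2.json"))
f1=lambda p:((p[0]+.5)/2-.5,70+(p[1]+.5)/2-.5)
f2=lambda p:(260+(p[0]+.5)/2.6-.5,76+(p[1]+.5)/2.6-.5)
W=[((14,55,5),(762,26),(678,29)),((-14,55,5),(797,72),(722,91)),((-14,-55,18),(627,231),(472,314)),((14,-55,18),(586,187),(418,250))]
# handedness: y->tip; fixed below by symmetric choice
C=[((-40,45,8),(310,158),(35,211)),((16,45,8),(420,130),(190,175)),((16,-56,8),(482,326),(250,447)),((-6+12,33,32),(391,166),(171,219)),((6,-33,32),(437,300),(217,412))]
for n,F,x0 in(("wedge",W,(518,-20,0,108.)),("clamp",C,(520,-150,0,169-90.))):
    for X,a,b in F:
        t=tri((m1,f1(a)),(m2,f2(b)));print(n,X,t.round(1))
    def model(p,X):return R.from_euler('z',p[3],degrees=True).apply(X)+p[:3]
    def res(p,use=(0,1)):
        r=[]
        for X,a,b in F:
            Y=model(p,X)
            if 0 in use:r+=list(np.subtract(proj(m1,Y),f1(a)))
            if 1 in use:r+=list(np.subtract(proj(m2,Y),f2(b)))
        return r
    if n=="wedge":x0=(518,-20,0,18.)
    for use in((0,1),(0,),(1,)):
        s=least_squares(res,x0,args=(use,));print(n,use,s.x.round(2),"rms px",np.sqrt(np.mean(s.fun**2)).round(2))
E
python3 fit.py
```

```text
wedge (14, 55, 5) [490.   28.2   2.2]
wedge (-14, 55, 5) [515.   35.8   3.2]
wedge (-14, -55, 18) [550.5 -66.7  11.5]
wedge (14, -55, 18) [523.3 -76.1   8.2]
wedge (0, 1) [523.07 -15.19 -27.5   18.32] rms px 21.05
wedge (0,) [524.38 -17.5  -64.91  18.67] rms px 20.26
wedge (1,) [528.72  -5.44 -48.76  18.35] rms px 21.14
clamp (-40, 45, 8) [ 458.5 -191.2    6.2]
clamp (16, 45, 8) [ 468.4 -137.7    4.3]
clamp (16, -56, 8) [ 567.4 -155.7    1.7]
clamp (6, 33, 32) [ 477.5 -149.1   32.6]
clamp (6, -33, 32) [ 541.6 -159.8   32.3]
clamp (0, 1) [ 509.37 -161.12   -4.29   79.86] rms px 0.73
clamp (0,) [ 509.23 -162.92   -9.25   80.17] rms px 0.49
clamp (1,) [ 509.99 -161.06   -6.7    79.62] rms px 0.63
```

```bash
sed -i 's/W=\[((14,55,5)/W=[((-14,55,5)/; s/,((-14,55,5),(797/,((14,55,5),(797/; s/((-14,-55,18)/((14,-55,18)/; s/((14,-55,18),(586/((-14,-55,18),(586/' fit.py
cat >> fit.py <<'E'
    g=lambda q:res((q[0],q[1],0,q[2]))
    s=least_squares(g,(x0[0],x0[1],x0[3]));print(n,"z=0",s.x.round(2),"rms",np.sqrt(np.mean(s.fun**2)).round(2))
    mt=env.camera_model("top");print("top px",[np.round(proj(mt,model((s.x[0],s.x[1],0,s.x[2]),X)),1).tolist() for X,_,_ in F])
E
python3 fit.py | grep -v '^[a-z]* (-\?[0-9]*, -\?[0-9]*, [0-9]'
python3 -c "
f=lambda u,v:(150+u/5.7,200+v/5.7)
print([f(*p) for p in((444,322),(421,258),(686,164),(711,230))])"
```

```text
wedge (0, 1) [519.68 -19.24  -5.6   17.86] rms px 0.73
wedge (0,) [520.2  -19.34  -9.44  18.11] rms px 0.41
wedge (1,) [519.1  -19.61  -3.87  17.63] rms px 0.71
wedge z=0 [518.94 -20.29  17.82] rms 1.19
top px [[227.1, 256.1], [223.6, 244.2], [270.7, 228.3], [274.4, 240.3]]
clamp (0, 1) [ 509.37 -161.12   -4.29   79.86] rms px 0.73
clamp (0,) [ 509.23 -162.92   -9.25   80.17] rms px 0.49
clamp (1,) [ 509.99 -161.06   -6.7    79.62] rms px 0.63
clamp z=0 [ 508.98 -160.37   79.86] rms 0.97
top px [[326.6, 270.3], [301.6, 265.8], [309.9, 221.3], [306.9, 259.9], [312.4, 230.3]]
[(227.89473684210526, 256.49122807017545), (223.859649122807, 245.26315789473685), (270.35087719298247, 228.7719298245614), (274.7368421052631, 240.35087719298247)]
```

```bash
python3 - <<'E'
from h import *
a=cv2.imread("pics/top0.png");h=cv2.cvtColor(a,cv2.COLOR_BGR2HSV)
m=((h[...,1]<45)&(h[...,2]>120)).astype(np.uint8)
for r in(225,230,235,240,245,250,255,260,264):
    c=np.where(m[r,290:345])[0]+290;print(r,c.min() if len(c) else None,c.max() if len(c) else None)
for r in (240,255):print(a[r,298:314].sum(1).tolist())
mt=env.camera_model("top")
for p in((301.6,265.8),(309.9,221.3)):print(p)
E
```

```text
225 309 334
230 308 333
235 307 332
240 307 332
245 306 344
250 305 344
255 304 343
260 303 344
264 302 327
[394, 394, 401, 396, 396, 395, 390, 393, 360, 514, 569, 566, 572, 565, 569, 569]
[418, 414, 415, 409, 411, 298, 476, 386, 272, 290, 306, 490, 560, 572, 571, 571]
(301.6, 265.8)
(309.9, 221.3)
```

```bash
cat > go.py <<'E'
import sys
from h import *
CL=np.array([509.0,-160.4]);CY=79.86
a=sys.argv
if a[1]=="c": p=CL+R.from_euler('z',CY,degrees=True).apply([float(a[2]),float(a[3]),0])[:2];z=float(a[4]);yaw=CY+90
else: p=np.array([float(a[2]),float(a[3])]);z=float(a[4]);yaw=float(a[5])
s=env.state();r=R.from_euler('xyz',s["ee_rot"],degrees=True);t=R.from_euler('xyz',[180,0,yaw],degrees=True)
print("t",s["time_s"],"pos",s["ee_pos"].round(1),"rot",s["ee_rot"].round(1),"F",s["force"].round(1),"w",round(s["gripper_width"],1),s["gripper_force"])
print("goal",p.round(1),z,"tool delta",r.inv().apply(np.r_[p,z]-s["ee_pos"]).round(1),"in goal axes",t.inv().apply(np.r_[p,z]-s["ee_pos"]).round(1),"rotvec",(r.inv()*t).as_rotvec(degrees=True).round(1))
E
python3 go.py w 521.1 -27.0 4 107.8
```

```text
t 2.35 pos [ 515.2 -168.1  214.1] rot [179.9  -0.  156.5] F [ 0.4  0.8 -0.1] w 91.0 0.0
goal [521.1 -27. ] 4.0 tool delta [ 50.8 131.5 210.3] in goal axes [132.5  48.7 210.1] rotvec [ 0.1 -0.  48.7]
```

```bash
python3 drive.py '17 44 0 0 0 0;17 44 0 0 0 0;17 43.5 10 0 0 0;0 0 20 0 0 8;0 0 20 0 0 8;0 0 20 0 0 8;0 0 20 0 0 8;0 0 20 0 0 8' 60 >/dev/null
python3 drive.py '0 0 15 0 0 8;0 0 15 0 0 0.7;0 0 10 0 0 0;0 0 0 0 0 0;0 0 0 0 0 0' >/dev/null; python3 go.py w 521.1 -27.0 4 107.8
```

```text
t 3.65 pos [521.3 -27.6  64.4] rot [180.    0.  107.9] F [-0.1  0.4  0.4] w 59.8 0.0
goal [521.1 -27. ] 4.0 tool delta [ 0.7 -0.  60.4] in goal axes [ 0.7  0.  60.4] rotvec [0.  0.  0.1]
```

```bash
python3 drive.py '0 0 25 0 0 0;0 0 25 0 0 0;0 0 10 0 0 0;0 0 0 0 0 0;0 0 0 0 0 0' >/dev/null; python3 go.py w 521.1 -27.0 4 107.8
python3 drive.py '0 0 0 0 0 0;0 0 0 0 0 0;0 0 0 0 0 0;0 0 0 0 0 0;0 0 0 0 0 0;0 0 0 0 0 0' 15 15
```

```text
t 4.15 pos [521.8 -28.3   4.9] rot [179.9   0.  107.8] F [-1.3  0.1 -0.1] w 59.9 0.0
goal [521.1 -27. ] 4.0 tool delta [ 1.5 -0.2  0.9] in goal axes [ 1.5 -0.2  0.9] rotvec [0.1 0.  0. ]
time_s: 4.75
ee_pos: [521.1, -28.3, 4.2]
ee_rot: [180.0, 0.0, 107.8]
force: [-0.9, 0.0, 2.3]
gripper_width: 27.6
gripper_force: 15.0
```

```bash
python3 drive.py '0 0 -20 0 0 0;0 0 -30 0 0 0;0 0 -20 0 0 0;0 0 0 0 0 0' >/dev/null; python3 go.py c -18 4 12.5
```

```text
t 5.15 pos [522.8 -28.5  76.4] rot [1.797e+02 1.000e-01 1.078e+02] F [ 0.1 -0.8  0.8] w 27.5 14.998017218895257
goal [ 501.9 -177.4] 12.5 tool delta [-135.2  -65.9   63.8] in goal axes [  -5.6 -150.3   63.9] rotvec [  0.2   0.3 -62. ]
```

```bash
python3 drive.py '0 0 0 0 0 -7.8;0 0 0 0 0 -7.8;0 0 0 0 0 -7.8;0 0 0 0 0 -7.8;0 0 0 0 0 -7.8;0 0 0 0 0 -7.8;0 0 0 0 0 -7.8;0 0 0 0 0 -7.4' >/dev/null
python3 drive.py '-1 -38 0 0 0 0;-1 -38 0 0 0 0;-2 -38 0 0 0 0;-1 -36 0 0 0 0;0 0 0 0 0 0;0 0 0 0 0 0' >/dev/null; python3 go.py c -18 4 12.5; python3 snap.py w3
```

```text
t 6.55 pos [ 498.3 -177.    72.7] rot [ 1.799e+02 -1.000e-01  1.697e+02] F [-0.2  0.4  0.1] w 27.8 14.998031000141054
goal [ 501.9 -177.4] 12.5 tool delta [-3.7  0.2 60.2] in goal axes [-3.6  0.2 60.2] rotvec [ 0.1 -0.1 -0.2]
[ 498.5520192  -176.3310983    72.89382479] [ 1.79949188e+02 -1.16219734e-01  1.69783974e+02] 6.6
```

View pics/w3.png

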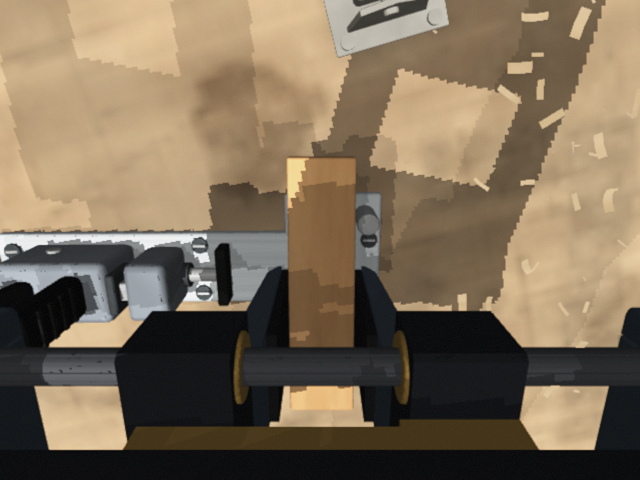

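The wedge is held square, tip edge at (288-355,158), dowel top about (368,218), and the pad's face edge at (231,245). I'll check the clamp pose and jaw travel against this view.

```bash
python3 - <<'E'
from h import *
import json
m=json.load(open("pics/w3.json"));r=R.from_euler('z',79.86,degrees=True)
P=lambda X:np.round(proj(m,r.apply(X)+[509.0,-160.4,0]),1)
print("dowel top",P((6,33,32)),"bed corner",P((16,45,8)),P((-40,45,8)))
a=r.inv().apply(onz(m,(231,245),24)-[509,-160.4,0]);print("pad",a.round(1))
a=r.inv().apply(onz(m,(231,303),17)-[509,-160.4,0]);print("pad bottom",a.round(1))
E
```

```text
dowel top [369.  223.8] bed corner [382.6 192.5] [283.9 192.7]
pad [-68.4  19.1  24. ]
pad bottom [-72.3 -19.1  17. ]
```

```bash
python3 drive.py '-4 0 20 0 0 0;0 0 20 0 0 0;0 0 12 0 0 0;0 0 4 0 0 0;0 0 2 0 0 0;0 0 0 0 0 0' >/dev/null; python3 go.py c -18 4 12.3
```

```text
t 7.2 pos [ 503.5 -177.3   16.2] rot [180.    0.  169.8] F [-0.3 -0.  -1. ] w 27.9 14.99798024771735
goal [ 501.9 -177.4] 12.3 tool delta [ 1.6 -0.4  3.9] in goal axes [ 1.6 -0.4  3.9] rotvec [ 0.  0. -0.]
```

```bash
python3 drive.py '1 0 2 0 0 0;0 0 1.5 0 0 0;0 0 0 0 0 0' >/dev/null; python3 go.py c -18 4 12.3
```

```text
t 7.5 pos [ 502.2 -177.4   12.6] rot [180.    0.  169.8] F [ 0.5 -0.7 -0.5] w 28.2 14.997999204788357
goal [ 501.9 -177.4] 12.3 tool delta [ 0.3 -0.   0.3] in goal axes [ 0.3 -0.   0.3] rotvec [ 0.  0. -0.]
```

```bash
python3 drive.py '0 0 0.5 0 0 0;0 0 0 0 0 0;0 0 0 0 0 0;0 0 0 0 0 0' 44 >/dev/null; python3 go.py c -18 4 12.3; python3 drive.py '0 0 -10 0 0 0;0 0 -30 0 0 0;0 0 -40 0 0 0;0 0 -30 0 0 0;0 0 0 0 0 0' 75; python3 snap.py w4;  python3 go.py c -155 0 57
```

```text
t 7.9 pos [ 502.3 -177.4   12. ] rot [180.    0.  169.8] F [1.5 0.7 0. ] w 44.4 0.0
goal [ 501.9 -177.4] 12.3 tool delta [ 0.4 -0.1 -0.3] in goal axes [ 0.4 -0.1 -0.3] rotvec [ 0.  0. -0.]
time_s: 8.4
ee_pos: [505.2, -178.5, 127.1]
ee_rot: [-179.9, 0.6, 169.8]
force: [0.5, -0.2, 0.1]
gripper_width: 75.1
gripper_force: 0.0
[ 503.61664054 -177.91647501  124.63855078] [-179.94626361    0.32462287  169.81943703] 8.45
t 8.45 pos [ 503.6 -177.9  124.6] rot [-179.9    0.3  169.8] F [ 0.  -0.5 -0.6] w 75.0 0.0
goal [ 481.7 -313. ] 57.0 tool delta [  -1.9 -136.7   67.8] in goal axes [  -2.2 -136.8   67.6] rotvec [-0.1  0.3 -0. ]
```

View pics/w4.png

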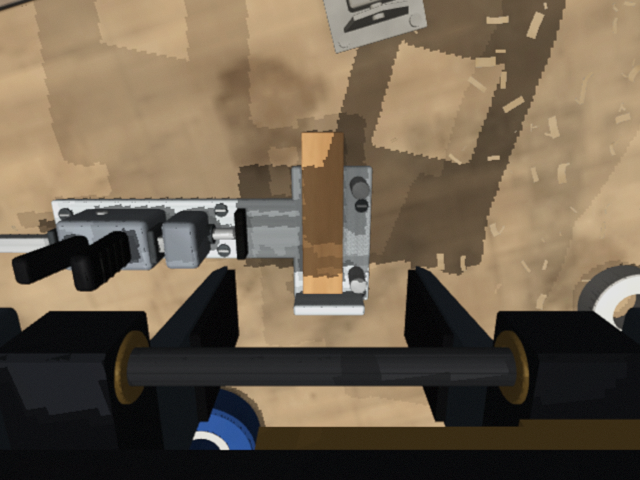

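The wedge lies on the bed with its tip at (302-343,132), its thick end by the end plate at row 294, and its right side just short of the dowels. Now I'll check it numerically.

```bash
python3 - <<'E'
from h import *
import json
m=json.load(open("pics/w4.json"));r=R.from_euler('z',79.86,degrees=True)
C=lambda p,z:r.inv().apply(onz(m,p,z)-[509,-160.4,0]).round(1)
for p,z in(((302,132),13),((343,132),13),((303,294),26),((342,294),26),((246,208),24),((246,258),24)):print(p,C(p,z))
P=lambda X:np.round(proj(m,r.apply(X)+[509.0,-160.4,0]),1)
print("dowel",P((6,33,32)),"grip top",P((-140,0,92)),P((-152,0,92)),"bed",P((16,45,8)))
E
```

```text
(302, 132) [-32.   67.7  13. ]
(343, 132) [-5.1 67.7 13. ]
(303, 294) [-32.3 -42.6  26. ]
(342, 294) [ -4.8 -42.6  26. ]
(246, 208) [-69.5  19.1  24. ]
(246, 258) [-71.4 -16.3  24. ]
dowel [361.  189.7] grip top [ 91.8 273.5] [ 69.  273.5] bed [373.  165.7]
```

```bash
python3 drive.py '0 -34 0 0 0 0;-1 -34 0 0 0 0;-1 -34 0 0 0 0;0 -34.5 0 0 0 0;0 0 0 0 0 0;0 0 0 0 0 0' 82 >/dev/null;  python3 go.py c -155 0 54
```

```text
t 9.05 pos [ 479.  -311.9  120.6] rot [179.9  -0.2 169.7] F [-0.9  0.2 -1. ] w 81.8 0.0
goal [ 481.7 -313. ] 54.0 tool delta [-3.  -0.7 66.6] in goal axes [-2.8 -0.6 66.6] rotvec [ 0.1 -0.1 -0.1]
```

```bash
python3 drive.py '-2 -0.5 20 0 0 0;0 0 25 0 0 0;0 0 15 0 0 0;0 0 5 0 0 0;0 0 0 0 0 0;0 0 0 0 0 0' >/dev/null;  python3 go.py c -155 0 54
```

```text
t 9.65 pos [ 482.5 -312.6   57.5] rot [-1.800e+02  1.000e-01  1.699e+02] F [ 0.3 -0.2 -0. ] w 81.8 0.0
goal [ 481.7 -313. ] 54.0 tool delta [ 0.7 -0.5  3.5] in goal axes [ 0.7 -0.5  3.5] rotvec [-0.   0.1  0. ]
```

```bash
python3 drive.py '0 0 3 0 0 0;0 0 0 0 0 0' >/dev/null; python3 drive.py '0 0 0 0 0 0;0 0 0 0 0 0;0 0 0 0 0 0;0 0 0 0 0 0;0 0 0 0 0 0;0 0 0 0 0 0;0 0 0 0 0 0;0 0 0 0 0 0' 20 25; python3 go.py c -155 0 54;python3 drive.py '0 0 0 0 0 0;0 0 0 0 0 0;0 0 0 0 0 0;0 0 0 0 0 0;0 0 0 0 0 0' 54;
```

```text
time_s: 10.65
ee_pos: [482.9, -312.7, 55.2]
ee_rot: [180.0, 0.1, 169.8]
force: [0.3, 3.1, 6.5]
gripper_width: 29.8
gripper_force: 25.0
t 10.65 pos [ 482.9 -312.7   55.2] rot [1.800e+02 1.000e-01 1.698e+02] F [0.3 3.1 6.5] w 29.8 25.006157755851746
goal [ 481.7 -313. ] 54.0 tool delta [ 1.1 -0.5  1.2] in goal axes [ 1.1 -0.5  1.2] rotvec [ 0.   0.1 -0.1]
time_s: 11.15
ee_pos: [481.8, -312.9, 53.6]
ee_rot: [180.0, -0.0, 169.8]
force: [0.9, -1.9, -0.7]
gripper_width: 54.0
gripper_force: 0.8
```

One full squeeze works. For a full release I need an opening of about 70 (the trigger leans out to 47 mm at its top). I'll pump more.

```bash
python3 drive.py '0 0 0 0 0 0;0 0 0 0 0 0;0 0 0 0 0 0' 72; cat > prof.py <<'E'
import sys
from h import *
r=R.from_euler('z',79.86,degrees=True)
for n in sys.argv[1:]:
    m=env.camera_model(n);g=cv2.cvtColor(env.grab_frame(n),cv2.COLOR_BGR2GRAY).astype(np.float32)
    cv2.imwrite(f"pics/{n}_{env.state()['time_s']:.2f}.png",g)
    out=[]
    for x in np.arange(-130,0,2.5):
        P=np.array([proj(m,r.apply((x,y,24))+[509,-160.4,0]) for y in np.arange(-10,11,4)],np.float32)
        out.append((x,int(cv2.remap(g,P[:,:1],P[:,1:],1).mean())))
    print(n," ".join(f"{a:g}:{b}" for a,b in out))
E
python3 prof.py top scene
```

```text
time_s: 11.45
ee_pos: [481.6, -312.4, 53.8]
ee_rot: [179.9, -0.1, 169.8]
force: [0.3, -0.2, 0.2]
gripper_width: 71.7
gripper_force: 0.0
top -130:82 -127.5:80 -125:83 -122.5:86 -120:88 -117.5:92 -115:96 -112.5:99 -110:101 -107.5:105 -105:107 -102.5:106 -100:104 -97.5:109 -95:111 -92.5:101 -90:96 -87.5:94 -85:99 -82.5:111 -80:116 -77.5:101 -75:82 -72.5:57 -70:33 -67.5:21 -65:61 -62.5:112 -60:122 -57.5:122 -55:122 -52.5:122 -50:122 -47.5:122 -45:131 -42.5:158 -40:177 -37.5:192 -35:194 -32.5:177 -30:157 -27.5:160 -25:159 -22.5:156 -20:153 -17.5:153 -15:152 -12.5:152 -10:154 -7.5:152 -5:145 -2.5:163
scene -130:79 -127.5:80 -125:81 -122.5:80 -120:80 -117.5:80 -115:80 -112.5:81 -110:82 -107.5:83 -105:83 -102.5:81 -100:79 -97.5:75 -95:74 -92.5:74 -90:74 -87.5:75 -85:76 -82.5:75 -80:72 -77.5:69 -75:64 -72.5:60 -70:62 -67.5:79 -65:125 -62.5:177 -60:208 -57.5:208 -55:178 -52.5:143 -50:119 -47.5:110 -45:106 -42.5:107 -40:116 -37.5:134 -35:162 -32.5:183 -30:191 -27.5:193 -25:191 -22.5:190 -20:189 -17.5:189 -15:189 -12.5:188 -10:184 -7.5:178 -5:171 -2.5:167[ WARN:0@0.965] global loadsave.cpp:1063 imwrite_ Unsupported depth image for selected encoder is fallbacked to CV_8U.
```

The top profile resolves the pad well: its face is at about x = -65, so the jaw is at about 11 mm. Pumping four times.

```bash
Z='0 0 0 0 0 0'
python3 drive.py '0 0 0 0 0 0;0 0 0 0 0 0;0 0 0 0 0 0;0 0 0 0 0 0;0 0 0 0 0 0;0 0 0 0 0 0' 20 25 | tail -2; python3 drive.py '0 0 0 0 0 0;0 0 0 0 0 0;0 0 0 0 0 0;0 0 0 0 0 0;0 0 0 0 0 0' 70 | tail -2
python3 drive.py '0 0 0 0 0 0;0 0 0 0 0 0;0 0 0 0 0 0;0 0 0 0 0 0;0 0 0 0 0 0;0 0 0 0 0 0' 20 25 | tail -2; python3 drive.py '0 0 0 0 0 0;0 0 0 0 0 0;0 0 0 0 0 0;0 0 0 0 0 0;0 0 0 0 0 0' 70 | tail -2
python3 drive.py '0 0 0 0 0 0;0 0 0 0 0 0;0 0 0 0 0 0;0 0 0 0 0 0;0 0 0 0 0 0;0 0 0 0 0 0' 20 25 | tail -2; python3 drive.py '0 0 0 0 0 0;0 0 0 0 0 0;0 0 0 0 0 0;0 0 0 0 0 0;0 0 0 0 0 0' 70 | tail -2
python3 drive.py '0 0 0 0 0 0;0 0 0 0 0 0;0 0 0 0 0 0;0 0 0 0 0 0;0 0 0 0 0 0;0 0 0 0 0 0' 20 25 | tail -2; python3 drive.py '0 0 0 0 0 0;0 0 0 0 0 0;0 0 0 0 0 0;0 0 0 0 0 0;0 0 0 0 0 0' 70 
python3 prof.py top 2>/dev/null; python3 go.py c -155 0 54
```

```text
gripper_width: 30.1
gripper_force: 25.0
gripper_width: 66.7
gripper_force: 0.0
gripper_width: 29.8
gripper_force: 25.0
gripper_width: 66.9
gripper_force: 0.0
gripper_width: 29.5
gripper_force: 25.0
gripper_width: 66.7
gripper_force: 0.0
gripper_width: 29.4
gripper_force: 25.0
time_s: 15.95
ee_pos: [481.5, -312.4, 53.5]
ee_rot: [179.9, -0.1, 169.8]
force: [0.1, 0.3, -0.4]
gripper_width: 66.8
gripper_force: 0.0
top -130:82 -127.5:80 -125:83 -122.5:86 -120:88 -117.5:93 -115:96 -112.5:99 -110:101 -107.5:105 -105:106 -102.5:106 -100:107 -97.5:110 -95:111 -92.5:100 -90:95 -87.5:95 -85:99 -82.5:111 -80:115 -77.5:100 -75:82 -72.5:57 -70:38 -67.5:48 -65:69 -62.5:92 -60:108 -57.5:109 -55:108 -52.5:106 -50:98 -47.5:74 -45:31 -42.5:43 -40:108 -37.5:173 -35:194 -32.5:177 -30:157 -27.5:160 -25:160 -22.5:157 -20:154 -17.5:153 -15:152 -12.5:153 -10:154 -7.5:152 -5:146 -2.5:163
t 16.0 pos [ 481.6 -312.4   53.6] rot [ 1.799e+02 -1.000e-01  1.698e+02] F [-0.2  0.1  0.1] w 69.0 0.0
goal [ 481.7 -313. ] 54.0 tool delta [-0.3 -0.6 -0.4] in goal axes [-0.3 -0.6 -0.4] rotvec [ 0.1 -0.1 -0.1]
```

Jaw is now at about 35 mm, 6 mm per stroke. Two more strokes, then measure.

```bash
python3 drive.py '0 0 0 0 0 0;0 0 0 0 0 0;0 0 0 0 0 0;0 0 0 0 0 0;0 0 0 0 0 0;0 0 0 0 0 0' 20 25 | tail -2; python3 drive.py '0 0 0 0 0 0;0 0 0 0 0 0;0 0 0 0 0 0;0 0 0 0 0 0;0 0 0 0 0 0' 70 | tail -2;python3 prof.py top 2>/dev/null|grep -o -- '-90:.*'
python3 drive.py '0 0 0 0 0 0;0 0 0 0 0 0;0 0 0 0 0 0;0 0 0 0 0 0;0 0 0 0 0 0;0 0 0 0 0 0' 20 25 | tail -2; python3 drive.py '0 0 0 0 0 0;0 0 0 0 0 0;0 0 0 0 0 0;0 0 0 0 0 0;0 0 0 0 0 0' 70 
python3 prof.py top 2>/dev/null|grep -o -- '-90:.*'
```

```text
gripper_width: 29.6
gripper_force: 25.0
gripper_width: 67.0
gripper_force: 0.0
-90:96 -87.5:95 -85:99 -82.5:111 -80:116 -77.5:100 -75:81 -72.5:56 -70:43 -67.5:65 -65:77 -62.5:66 -60:64 -57.5:83 -55:102 -52.5:107 -50:108 -47.5:108 -45:115 -42.5:123 -40:71 -37.5:36 -35:78 -32.5:144 -30:158 -27.5:160 -25:160 -22.5:157 -20:154 -17.5:153 -15:152 -12.5:153 -10:154 -7.5:152 -5:145 -2.5:163
gripper_width: 29.8
gripper_force: 25.0
time_s: 18.25
ee_pos: [481.5, -312.4, 53.5]
ee_rot: [179.9, -0.1, 169.8]
force: [0.9, 0.2, 0.0]
gripper_width: 66.8
gripper_force: 0.0
-90:95 -87.5:95 -85:99 -82.5:111 -80:116 -77.5:100 -75:81 -72.5:57 -70:43 -67.5:64 -65:79 -62.5:79 -60:78 -57.5:71 -55:62 -52.5:74 -50:97 -47.5:109 -45:118 -42.5:143 -40:159 -37.5:163 -35:110 -32.5:37 -30:66 -27.5:134 -25:160 -22.5:160 -20:157 -17.5:154 -15:153 -12.5:152 -10:152 -7.5:154 -5:153 -2.5:151
```

```bash
python3 drive.py '0 0 0 0 0 0;0 0 0 0 0 0;0 0 0 0 0 0;0 0 0 0 0 0;0 0 0 0 0 0;0 0 0 0 0 0;0 0 0 0 0 0' 20 25;python3 prof.py top 2>/dev/null|grep -o -- '-90:.*'
```

```text
time_s: 19.0
ee_pos: [482.6, -312.6, 55.1]
ee_rot: [180.0, 0.1, 169.8]
force: [-0.7, 2.5, 6.7]
gripper_width: 29.9
gripper_force: 25.0
-90:96 -87.5:94 -85:99 -82.5:108 -80:117 -77.5:103 -75:84 -72.5:61 -70:47 -67.5:63 -65:78 -62.5:78 -60:78 -57.5:78 -55:79 -52.5:75 -50:64 -47.5:66 -45:98 -42.5:142 -40:160 -37.5:172 -35:161 -32.5:78 -30:37 -27.5:88 -25:151 -22.5:160 -20:160 -17.5:156 -15:153 -12.5:153 -10:152 -7.5:153 -5:154 -2.5:151
```

The wedge is home (pad face at -27.5) and the pad is pushed back about 4.5 mm. I'll add part of another stroke to get nearer 8 mm.

```bash
python3 drive.py '0 0 0 0 0 0;0 0 0 0 0 0;0 0 0 0 0 0;0 0 0 0 0 0;0 0 0 0 0 0' 70 | tail -2;python3 prof.py top 2>/dev/null|grep -o -- '-60:.*-20:'
python3 drive.py '0 0 0 0 0 0;0 0 0 0 0 0;0 0 0 0 0 0;0 0 0 0 0 0;0 0 0 0 0 0' 42 25;python3 prof.py top 2>/dev/null|grep -o -- '-60:.*-20:'
```

```text
gripper_width: 66.9
gripper_force: 0.0
-60:78 -57.5:78 -55:80 -52.5:75 -50:64 -47.5:66 -45:98 -42.5:141 -40:160 -37.5:172 -35:161 -32.5:78 -30:37 -27.5:88 -25:151 -22.5:160 -20:
time_s: 20.1
ee_pos: [481.7, -315.6, 55.2]
ee_rot: [-179.7, 0.1, 169.9]
force: [-4.5, -7.7, 5.6]
gripper_width: 42.1
gripper_force: 4.2
-60:78 -57.5:78 -55:79 -52.5:80 -50:77 -47.5:66 -45:76 -42.5:114 -40:158 -37.5:178 -35:163 -32.5:83 -30:37 -27.5:88 -25:150 -22.5:160 -20:
```

```bash
python3 drive.py '0 0 0 0 0 0;0 0 0 0 0 0;0 0 0 0 0 0;0 0 0 0 0 0;0 0 0 0 0 0' 38 25;python3 prof.py top 2>/dev/null|grep -o -- '-60:.*-20:'; python3 go.py c -155 0 54; python3 - <<'E'
import cv2
from h import *
a=env.grab_frame("top");cv2.imwrite("pics/fin.png",cv2.resize(a[205:285,290:390],(750,600),interpolation=cv2.INTER_CUBIC))
E
```

```text
time_s: 20.65
ee_pos: [481.8, -315.9, 55.4]
ee_rot: [-179.7, 0.1, 169.9]
force: [-5.3, -8.6, 6.4]
gripper_width: 38.0
gripper_force: 4.3
-60:78 -57.5:79 -55:79 -52.5:80 -50:81 -47.5:71 -45:69 -42.5:99 -40:153 -37.5:177 -35:163 -32.5:82 -30:36 -27.5:87 -25:150 -22.5:160 -20:
t 20.7 pos [ 481.8 -315.9   55.4] rot [-1.797e+02  1.000e-01  1.699e+02] F [-5.  -7.8  6.6] w 38.4 4.314302452839911
goal [ 481.7 -313. ] 54.0 tool delta [0.6 2.9 1.4] in goal axes [0.6 2.9 1.4] rotvec [-0.3  0.1  0. ]
```

View pics/fin.png

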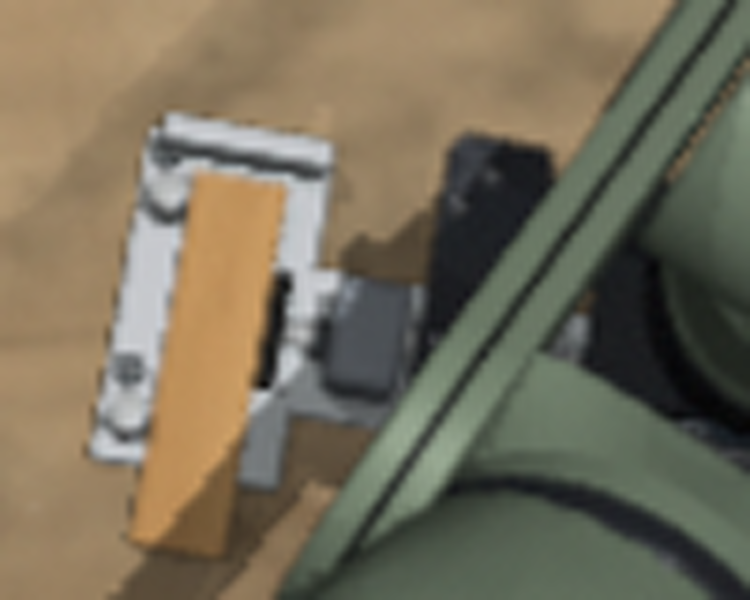

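The wedge lies tight along both dowels with the thick end by the end plate and the tip overhanging. The pad is pressed on it with the jaw head close behind. The trigger is held about half squeezed and the pad is pushed back about 7 mm, so I'm handing in.

```bash
python3 -c "
from workcell import env
print(env.job_done())"
```

```text
the job is handed in; nothing more can be done
None
```

I handed the job in with the long wedge tight against the dowels, the pad pushed back about 7 mm by my measurement from the top camera, and the trigger held about half squeezed; no verdict came back.

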